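Run the blue ink on the touch mixer

TASK

Get the blue ink mixed: first push the mixer's red start paddle all the way down and let it spring back up, then set the blue ink flask upright in the orange sprung ring and press it down as far as the springs go. Finish while still holding the flask pressed down there, pushing only on the flask and not on the ring or the mixer. Leave the orange and green flasks and the mug where they stand.

Things in the scene. Friction and masses are not known exactly. Their poses are not given: they have to be found in the camera images.
- flask_blue: Round-bodied closed ink flask, deep blue, standing on the table, about 0.15 to 0.31 kg. Origin at the centre of its flat foot (40 mm across), z up along its axis. Ball-shaped body 68 mm across, widest 27 mm above the foot; neck 24 mm across; black cylindrical cap 34 mm across, from 72 to 104 mm above the foot (total height 104 mm). Best gripped by the cap, from above.
- flask_orange: Same flask with orange ink; a bystander. Origin at the centre of its foot.
- flask_green: Same flask with green ink; a bystander. Origin at the centre of its foot.
- mug: White mug, 80 mm across and 90 mm high, handle to its own +y; a bystander. Origin at the centre of its underside.
- mixer: Grey ink mixer fixed to the table, housing 160 (x) by 250 (y) by 45 mm high. Origin at the centre of its underside. The ring's axis is at x 0, y +55 mm in its frame; the red paddle runs along its x axis at y -70 mm, free end towards its -x.
- cradle_seat (a point): Centre of the top face of the orange ring (80 mm outside, 62 mm inside diameter, 12 mm thick), 85 mm above the table at rest; moves down with the ring. A flask seated in the ring rests on its ball body with its foot about 13 mm below this point; below the ring there is free space for the foot over the whole travel.
- cradle (a joint): Travel of the sprung ring: 0 at rest (up), growing as it is pressed straight down, 0.020 m at the stop. The springs take about 6 N to start moving and 14 N at the stop; the flask's weight alone does not move it.
- paddle_pad (a point): Point on top of the red start paddle where to push it, in the middle of its black rubber pad, 58 mm from the hinge, 79 mm above the table at rest. The paddle is 36 mm wide and 8 mm thick, and hinged at its end towards the mixer's +x; the pad falls about 17 mm over the stroke.
- paddle (a joint): Angle of the sprung start paddle: 0 at rest (level), growing as it is pressed down, 0.30 rad at the stop. About 3.5 N at the pad starts it, 7 N brings it to the stop; it springs back when released.

How it is judged:
On the way, in this order (a step that is already met when the one before it is completed fails the run):
1. the red start paddle is pushed fully down (value of joint paddle above 0.26 rad), for 0.1 s.
2. the paddle has sprung back up (value of joint paddle below 0.04 rad), for 0.1 s.
3. the blue flask sits in the orange ring (horizontal distance between flask_blue and cradle_seat below 0.007 m and z of flask_blue in the frame of cradle_seat below -0.009 m and angle between flask_blue's own z axis and vertical below 0.15 rad), for 0.1 s.
At the end, for the whole second after the job is handed in: Robot holds the blue flask pressed in the ring: ring over 15 of 20 mm down, flask within 7 mm of its axis, foot over 9 mm below its top, tilt under 0.15 rad, at rest, over 5 N on the ring, over 2 N from the robot, robot off the mixer; paddle under 0.04 rad; bystanders within 20 mm (all of step 3 and value of joint cradle above 0.015 m and contact force between flask_blue and mixer above 5 N and contact force between any of the fingers, the arm and flask_blue above 2 N and contact force between each of the fingers, the arm and mixer below 0.5 N and linear speed of flask_blue below 0.02 m/s and value of joint paddle below 0.04 rad and distance of each of flask_orange, flask_green, mug from where it was at the start of the episode below 0.02 m); the arm keeps its last pose, push and grip.
It fails at once if the orange or green flask or the mug is knocked over or pushed away (distance of any of flask_orange, flask_green, mug from where it was at the start of the episode above 0.03 m or angle between any of flask_orange, flask_green, mug's own z axis and vertical above 0.5 rad).
It also fails if it takes over 51 s, if anything falls off the work surface, if the arm or the gripper's body presses on something with over 40 N, if the wrist force passes 120 N, or if a joint passes its speed limit or range.

ROBOT

A 6-joint arm with a two-finger parallel gripper is mounted at the origin on the work surface. World frame = base frame: x ahead of the robot, y to its left, z up, the work surface at z = 0. Lengths are in m, angles in rad, forces in N, time in s.
With the tool pointing down it reaches from about 0.25 to 0.8 m from the base axis. Payload 3.9 kg.
Tool frame: the origin (TCP) lies at the centre of the arm's flange, where the gripper is bolted on; the fingertips stand 173 mm ahead of it and the grasp point (between the pads) lies 155 mm ahead of it; z points along the fingers, y is the line along which they close (so a half turn about z gives the same grasp; the last joint's range is limited). The gripper opens to 85 mm and grips with 20 to 120 N. Pads are 22 mm wide; open, the fingers measure 114 mm over their backs; the gripper's body (76 mm by 85 mm) begins 54 mm behind the grasp point. The pads swing forward as they close: fully open they stand 13 mm farther back than shut.
Start: joints at [-1.221, 0.26, -0.138, 1.173, 0, 1.571], TCP at [0.18, -0.493, 0.405] pointing down, gripper open.
Joint ranges: [-2.78, 2.78], [-0.83, 1.72], [-1.28, 1.37], [-1.9, 2.12], [-1.57, 1.48], [-3.14, 3.14]. Speed limits (rad/s): [2.57, 2.57, 3.14, 3.14, 3.14, 3.14].

INTERFACE

Orientations are given as a unit quaternion [x, y, z, w].
In Python, from workcell import r, eyes gives the robot as it stands. The module is installed in compiled form; this text tells all that it offers.
- The arm moves only by the tool play_rows, never from a script. Its argument "rows" is a list that holds one entry, the list of rows, each a list of 4 numbers: the shift along the world's x, y, z in cm, then the turn about the world's z in degrees. A call has exactly 8 rows; each row is the pose to reach, as a shift and turn from the pose commanded when the call began; what a row does not reach only later rows make up. A row lasts 1/12 s, in which the tool goes at most 41.7 mm and 7.16 degrees, less where a joint would pass 70% of its speed; a pose out of reach is approached as far as the arm can. A call with a gripper value outside its range is refused whole. "grip" is the opening, from 0 (shut) to 1 (fully open), set as the call begins (left out, the last holds). The fingers move at their own pace and stop on an object; "force" is the grip in N (left out, the last holds). Time passes only in rows, so rows that repeat a pose let the fingers close, or fill a call up. It gives the time, the measured TCP pose, the force, the opening and the grip force at its end, in the units of the state.
- r.observe(): the state, without advancing time (a new reading comes with each control period).
- eyes.grab_frame(name): name is "scene" or "top" or "wrist"; returns a dict with "image" (400x640x3 uint8, red, green, blue), "z_map" (400x640 float32, m along the optical axis (not along the pixel's ray), 0 where there is no reading), "K" (3x3 intrinsics, pixels), "world_from_camera" (4x4, takes a point from camera to world coordinates). Camera axes: x right, y down, z forward; pixel columns grow to the right and rows downward; lengths in m; the calibration is good to about 2 mm. A picture is of the moment at which its call begins.
- r.close_job(): hands the job in; it is judged then, once.
The state is a dict: "time_s": time; "joints": joint angles; "qvel": joint speeds; "tau": joint torques, N m; "tcp_pos": TCP position; "eef_rot": TCP orientation; "force": force on the tool from outside, world axes, zero at the start; "wrist_torque": the same for the moment, N m; "width": finger opening in m; "finger_force": force on a finger pad.
Only numpy, scipy, OpenCV 4.12 (cv2) and the standard library are available. Lean on these libraries where they do the work, as an engineer would, in place of code of your own. Each camera call takes 0.05 s, during which the arm holds its last target. There are 200 camera calls.

## Working session

There is one attempt and no reset: what is moved stays moved. The work goes in short steps, Python scripts to look and compute and a tool call to move; the robot and the scene stay as the last step left them, time stands still between calls to the robot, and variables do not carry over. Pictures are saved under pics/ and viewed, at most 10 in all, crops included, and the job is handed in when it is done.

Besides the shell and the picture viewer there is one more tool, called as name([rows], argument=value, ...), one row to a line, values as JSON. play_rows: Moves the arm, as the interface text tells. Its arguments: {"type":"object","properties":{"rows":{"type":"array","items":{"type":"array","items":{"type":"array","items":{"type":"number"}}}},"grip":{"type":"number"},"force":{"type":"number"}},"required":["rows"]}

```bash
mkdir -p pics; python3 - <<'E'
from workcell import r, eyes
import cv2,pickle
s=r.observe(); print({k:s[k] for k in('time_s','tcp_pos','eef_rot','force','width')})
for n in('scene','top'):
    f=eyes.grab_frame(n); pickle.dump(f,open(n+'.pkl','wb')); cv2.imwrite(f'pics/{n}.png',f['image'][...,::-1])
    print(n,f['K'].tolist(),f['world_from_camera'].round(3).tolist())
E
```

```text
{'time_s': 0.0, 'tcp_pos': array([ 0.17979844, -0.49288984,  0.4038723 ]), 'eef_rot': array([ 9.84745142e-01,  1.74000197e-01, -1.66505607e-04, -9.53189486e-04]), 'force': array([0.66533218, 0.29862256, 0.0893957 ]), 'width': 0.08540834879429728}
scene [[507.44492235785214, 0.0, 316.18863654042394], [0.0, 507.44492235785214, 196.1727309053803], [0.0, 0.0, 1.0]] [[-0.223, 0.807, -0.546, 1.199], [0.975, 0.192, -0.114, 0.165], [0.013, -0.558, -0.83, 1.048], [0.0, 0.0, 0.0, 1.0]]
top [[398.98636947969663, 0.0, 324.1565791509879], [0.0, 398.98636947969663, 209.03526265964666], [0.0, 0.0, 1.0]] [[-0.023, -0.989, 0.147, 0.429], [-0.999, 0.03, 0.044, 0.021], [-0.048, -0.146, -0.988, 0.863], [0.0, 0.0, 0.0, 1.0]]
```

View pics/top.png

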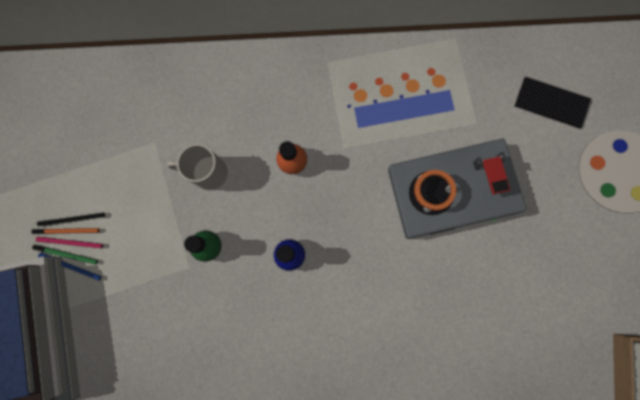

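View pics/scene.png

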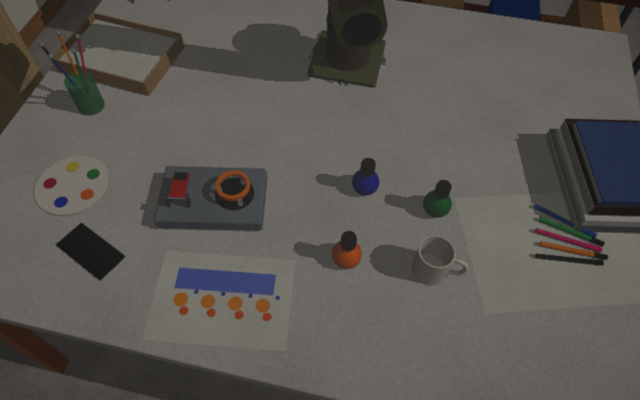

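Top view: blue flask at about (289,254), ring at (436,190), and paddle red at (496,174) with its black pad just below. In the scene view they are at (366,182), (234,188) and (179,187). Next I'll measure them by masks and two-view rays.

```bash
cat > h.py <<'E'
import numpy as np,cv2
def ray(f,uv):
    d=np.linalg.inv(f['K'])@[uv[0],uv[1],1.]; T=f['world_from_camera']
    return T[:3,3],T[:3,:3]@d/np.linalg.norm(d)
def plane(f,uv,z):
    o,d=ray(f,uv); return o+d*(z-o[2])/d[2]
def tri(rays):
    A=sum(np.eye(3)-np.outer(d,d) for o,d in rays); b=sum((np.eye(3)-np.outer(d,d))@o for o,d in rays)
    p=np.linalg.solve(A,b); return p,max(np.linalg.norm(np.cross(p-o,d)) for o,d in rays)
def hsv(f): return cv2.cvtColor(f['image'],cv2.COLOR_RGB2HSV)
def blob(f,lo,hi,roi):
    """largest contour of a colour in roi (u0,v0,u1,v1)"""
    m=cv2.inRange(hsv(f),np.array(lo),np.array(hi)); k=np.zeros_like(m); u0,v0,u1,v1=roi; k[v0:v1,u0:u1]=m[v0:v1,u0:u1]
    cs,_=cv2.findContours(k,cv2.RETR_EXTERNAL,cv2.CHAIN_APPROX_NONE); return max(cs,key=cv2.contourArea)
def cen(c):
    m=cv2.moments(c); return np.array([m['m10'],m['m01']])/m['m00']
E
python3 - <<'E'
import pickle; from h import *
F={n:pickle.load(open(n+'.pkl','rb')) for n in('top','scene')}
t,s=F['top'],F['scene']
for n,uv in(('top',[(289,258),(286,254),(418,187),(496,170),(499,187),(470,215)]),('scene',[(366,184),(368,163),(234,176),(179,190),(181,178)])):
    print(n,[hsv(F[n])[v,u].tolist() for u,v in uv])
def two(name,lo,hi,rt,rs,ell=False):
    a=blob(t,lo,hi,rt);b=blob(s,lo,hi,rs)
    g=(lambda c:np.array(cv2.fitEllipse(cv2.convexHull(c))[0])) if ell else cen
    p,e=tri([ray(t,g(a)),ray(s,g(b))]); print(name,g(a).round(1),g(b).round(1),cv2.boundingRect(a),cv2.boundingRect(b),p.round(4),'res',round(e,4))
two('blue body',(105,120,30),(130,255,255),(265,230,315,280),(345,155,390,205),True)
two('ring',(5,110,60),(20,255,255),(400,160,470,220),(205,165,260,215),True)
two('paddle red',(0,130,60),(255,255,255),(475,150,515,200),(160,165,195,210))
two('cap',(0,0,0),(180,255,38),(270,240,305,270),(355,150,380,178))
two('pad',(0,0,0),(180,255,38),(486,180,512,196),(165,170,192,183))
# mixer housing outline, top view, z=.045
m=cv2.inRange(hsv(t),(95,25,20),(115,120,255)); k=np.zeros_like(m);k[135:245,380:530]=m[135:245,380:530]
c=max(cv2.findContours(k,0,2)[0],key=cv2.contourArea)
B=cv2.boxPoints(cv2.minAreaRect(c)); W=np.array([plane(t,u,.045) for u in B]); print(B.round(),W.round(3).tolist(),np.linalg.norm(np.diff(W,axis=0),axis=1))
big=[cv2.resize(f['image'][v0:v1,u0:u1],(400,400),interpolation=cv2.INTER_CUBIC) for f,u0,v0,u1,v1 in((t,440,140,520,220),(s,150,150,230,230))]
cv2.imwrite('pics/pad.png',cv2.convertScaleAbs(np.hstack(big)[...,::-1],alpha=1.8))
E
```

```text
top [[0, 10, 25], [150, 10, 25], [11, 172, 144], [0, 177, 118], [30, 20, 26], [102, 15, 85]]
scene [[119, 144, 83], [0, 14, 37], [12, 19, 68], [0, 178, 99], [15, 15, 35]]
blue body [288.9 254.6] [368.7 181.2] (275, 240, 29, 30) (359, 173, 20, 20) [0.4584 0.1371 0.0316] res 0.0039
ring [434.5 189.8] [232.5 185.2] (414, 170, 43, 41) (215, 170, 36, 31) [ 0.5776 -0.164   0.08  ] res 0.0007
paddle red [494.3 170.6] [178.5 187.7] (483, 157, 24, 37) (170, 173, 19, 24) [ 0.6126 -0.2835  0.0786] res 0.0009
cap [285.3 253.4] [367.3 167. ] (277, 246, 18, 16) (361, 159, 14, 17) [0.4595 0.1324 0.0896] res 0.0002
pad [500.3 185.5] [180.3 175.5] (494, 181, 14, 10) (175, 173, 12, 6) [ 0.5813 -0.2906  0.0828] res 0.0006
[[412. 199.]
 [412. 199.]
 [412. 199.]
 [412. 199.]] [[0.566, -0.124, 0.045], [0.566, -0.124, 0.045], [0.566, -0.124, 0.045], [0.566, -0.124, 0.045]] [0. 0. 0.]
```

View pics/pad.png

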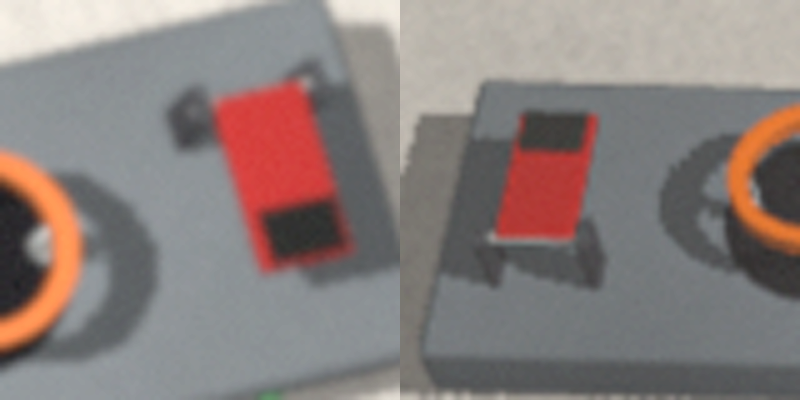

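The pad centre comes out near (0.581, -0.290, 0.080) and the ring near (0.578, -0.164). The two are 124 mm apart along mixer y (125 expected), with the mixer yawed about 13°. The blue cap is near (0.4595, 0.132, 0.090). All of these agree with the text. Next I'll move above the pad with the gripper shut.

play_rows([
  [[3.5,1.8,0,0],[7,3.6,0,0],[10.5,5.4,0,0],[14,7.2,0,0],[17.5,9,0,0],[21,10.8,0,0],[24.5,12.6,0,0],[28,14.4,0,0]],
], grip=0, force=40)

```text
time_s: 0.77
tcp_pos: [0.4613, -0.3479, 0.4043]
eef_rot: [0.985, 0.174, -0.0, -0.0]
force: [-0.2, -1.3, -0.4]
width: -0.0001
finger_force: 0.0
```

play_rows([
  [[3,1.5,-1,-1],[6,3,-3,-3],[8,4.2,-5,-5],[10,5,-7,-7],[11.5,5.6,-8,-7],[11.8,5.9,-8.5,-7],[11.8,5.9,-8.5,-7],[11.8,5.9,-8.5,-7]],
])

```text
time_s: 1.43
tcp_pos: [0.5774, -0.2906, 0.32]
eef_rot: [0.994, 0.114, -0.0, 0.0]
force: [0.1, -1.2, 0.1]
width: 0.0002
finger_force: 0.0
```

```bash
python3 - <<'E'
from workcell import r, eyes
import cv2,pickle,numpy as np
s=r.observe(); print({k:s[k] for k in('time_s','tcp_pos','eef_rot','force','width')})
f=eyes.grab_frame('wrist'); pickle.dump(f,open('w1.pkl','wb')); cv2.imwrite('pics/w1.png',cv2.convertScaleAbs(f['image'][...,::-1],alpha=1.6))
print(f['world_from_camera'].round(3).tolist())
E
```

```text
{'time_s': 1.4333, 'tcp_pos': array([ 0.57737553, -0.29055501,  0.32004498]), 'eef_rot': array([ 9.93523375e-01,  1.13627064e-01, -4.31262000e-04,  9.24406420e-05]), 'force': array([ 0.14343817, -1.16610265,  0.13526499]), 'width': 0.00020584239184210078}
[[0.226, -0.934, -0.278, 0.647], [-0.974, -0.217, -0.065, -0.274], [0.001, 0.285, -0.958, 0.289], [0.0, 0.0, 0.0, 1.0]]
```

View pics/w1.png

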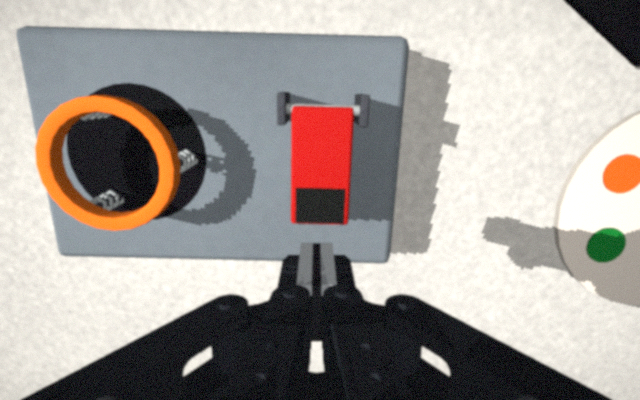

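The wrist view shows the pad centred near (321,205), the ring centred near (108,162) and the fingertips at (317,250). I'll cast rays from here.

```bash
python3 - <<'E'
import pickle; from h import *
f=pickle.load(open('w1.pkl','rb')); t=pickle.load(open('top.pkl','rb'))
a=blob(f,(0,0,0),(180,255,60),(290,180,352,222)); u=np.array(cv2.minAreaRect(a)[0]); print('pad px',u,cv2.boundingRect(a),plane(f,u,.079).round(4))
print('tri pad',tri([ray(f,u),ray(t,(500.3,185.7))]))
b=blob(f,(5,110,60),(20,255,255),(20,80,200,250)); h=cv2.convexHull(b)
P=np.array([plane(f,x[0],.085)[:2] for x in h]); (c,rr)=cv2.minEnclosingCircle(P.astype(np.float32)); print('ring z.085',c,rr,cv2.fitEllipse((P*1000).astype(np.float32)))
e=cv2.fitEllipse(h); print(e,'tri',tri([ray(f,e[0]),ray(t,(434.5,189.8))]))
k=blob(f,(0,130,60),(4,255,255),(280,95,360,230)); R=cv2.boxPoints(cv2.minAreaRect(k)); print(np.array([plane(f,x,.079) for x in R]).round(4).tolist())
E
```

```text
pad px [320. 205.] (296, 189, 49, 33) [ 0.5812 -0.2923  0.079 ]
tri pad (array([ 0.5814637 , -0.29190726,  0.078973  ]), np.float64(0.0004600147683409969))
ring z.085 (0.5788370370864868, -0.16764941811561584) 0.041415996849536896 ((578.759033203125, -167.39808654785156), (78.76995849609375, 82.60531616210938), 34.732200622558594)
((107.01834106445312, 161.66990661621094), (130.05227661132812, 149.70591735839844), 122.38609313964844) tri (array([ 0.57820166, -0.16345642,  0.07785525]), np.float64(0.000439672903034823))
[[0.5661, -0.276, 0.079], [0.6348, -0.2629, 0.079], [0.6421, -0.2973, 0.079], [0.574, -0.3138, 0.079]]
```

play_rows([
  [[0.2,-0.1,-2.5,0],[0.2,-0.1,-5,0],[0.2,-0.1,-6,0],[0.2,-0.1,-6.5,0],[0.2,-0.1,-7,0],[0.2,-0.1,-7.4,0],[0.2,-0.1,-7.8,0],[0.2,-0.1,-8,0]],
])

```text
time_s: 2.15
tcp_pos: [0.5796, -0.2916, 0.2411]
eef_rot: [0.994, 0.113, 0.0, 0.001]
force: [-3.8, 1.1, 6.4]
width: 0.0003
finger_force: 3.4
```

play_rows([
  [[0,0,-0.1,0],[0,0,-0.2,0],[0,0,-0.3,0],[0,0,-0.4,0],[0,0,-0.5,0],[0,0,-0.5,0],[0,0,-0.5,0],[0,0,-0.5,0]],
])

```text
time_s: 2.82
tcp_pos: [0.58, -0.2915, 0.2369]
eef_rot: [0.994, 0.114, 0.001, 0.001]
force: [-3.7, 1.5, 6.6]
width: 0.0
finger_force: 3.8
```

```bash
python3 - <<'E'
from workcell import r, eyes
import cv2,pickle
from h import *
f=eyes.grab_frame('wrist'); 
k=blob(f,(0,130,60),(4,255,255),(240,50,400,330)); print(cv2.boundingRect(k),r.observe()['force'])
cv2.imwrite('pics/w2.png',f['image'][...,::-1])
E
```

```text
(270, 127, 102, 146) [-3.39646962 -0.13937188  6.89599019]
```

play_rows([
  [[0,0,-0.1,0],[0,0,-0.2,0],[0,0,-0.3,0],[0,0,-0.4,0],[0,0,-0.4,0],[0,0,-0.4,0],[0,0,-0.4,0],[0,0,-0.4,0]],
])

```text
time_s: 3.53
tcp_pos: [0.5799, -0.2914, 0.236]
eef_rot: [0.994, 0.114, 0.002, 0.001]
force: [-7.4, 2.9, 21.9]
width: -0.0001
finger_force: 11.6
```

The force jumped to 22 N, so the paddle is at its stop. I'll release it and look at the ring from above on the way to the flask.

play_rows([
  [[0,0,2,0],[0,0,5,0],[0,3,8,0],[0,6,10,0],[0,9,11,0],[0,11.5,11,0],[0,12.5,11,0],[0,12.5,11,0]],
])

```text
time_s: 4.2
tcp_pos: [0.5802, -0.1642, 0.3419]
eef_rot: [0.993, 0.115, 0.001, 0.0]
force: [-0.9, 0.7, -0.9]
width: -0.0002
finger_force: 0.0
```

```bash
python3 - <<'E'
from workcell import r, eyes
import pickle
from h import *
s=r.observe(); print(s['time_s'],s['tcp_pos'],s['force'])
f=eyes.grab_frame('wrist'); pickle.dump(f,open('w3.pkl','wb')); cv2.imwrite('pics/w3.png',cv2.convertScaleAbs(f['image'][...,::-1],alpha=1.6))
m=cv2.inRange(hsv(f),(5,110,60),(20,255,255))
cs,hi=cv2.findContours(m,cv2.RETR_CCOMP,cv2.CHAIN_APPROX_NONE)
for c in sorted(cs,key=cv2.contourArea)[-2:]:
    P=np.array([plane(f,x[0],.085)[:2]*1000 for x in cv2.convexHull(c)]).astype(np.float32)
    print(cv2.boundingRect(c),cv2.fitEllipse(P),plane(f,cv2.fitEllipse(c)[0],.085))
E
```

```text
4.2 [ 0.5802444  -0.164247    0.34186875] [-0.94323389  0.71596317 -0.89511108]
(256, 145, 121, 111) ((578.4799194335938, -164.91824340820312), (79.07721710205078, 80.7470703125), 114.61894989013672) [ 0.58086043 -0.16434805  0.085     ]
```

View pics/w3.png

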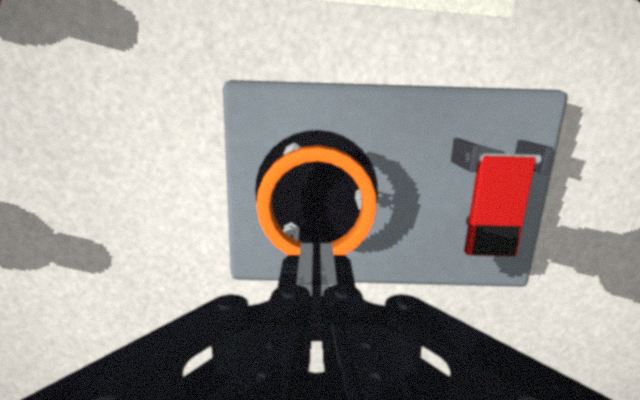

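The paddle is back up and the ring is centred at (0.5785, -0.165), measuring about 80 mm across as it should. Now to the blue flask with the gripper open.

play_rows([
  [[-1.4,3.5,1,0],[-2.9,7,2,0],[-4.4,10.7,3,0],[-5.9,14.4,3,0],[-7.4,18,3,0],[-8.9,21.6,3,0],[-10.4,25.2,3,0],[-11.4,27.6,3,0]],
], grip=1)

```text
time_s: 4.92
tcp_pos: [0.4655, 0.1096, 0.3705]
eef_rot: [0.993, 0.115, -0.0, -0.001]
force: [-0.7, -0.2, 0.5]
width: 0.0857
finger_force: 0.0
```

play_rows([
  [[-0.6,1.5,-1,0],[-0.8,2,-2,0],[-0.8,2,-2,0],[-0.8,2,-2,0],[-0.8,2,-2,0],[-0.8,2,-2,0],[-0.8,2,-2,0],[-0.8,2,-2,0]],
])

```text
time_s: 5.58
tcp_pos: [0.4618, 0.1157, 0.3511]
eef_rot: [0.993, 0.121, -0.0, -0.005]
force: [0.9, 0.3, -0.4]
width: 0.0856
finger_force: 0.0
```

```bash
python3 - <<'E'
from workcell import r, eyes
import pickle
from h import *
s=r.observe(); print(s['time_s'],s['tcp_pos'],s['force'],s['width'])
f=eyes.grab_frame('wrist'); pickle.dump(f,open('w4.pkl','wb')); cv2.imwrite('pics/w4.png',cv2.convertScaleAbs(f['image'][...,::-1],alpha=1.6))
E
```

```text
5.5833 [0.46176613 0.11565153 0.35106781] [ 0.86546587  0.34199879 -0.43460695] 0.08555109219718715
```

View pics/w4.png

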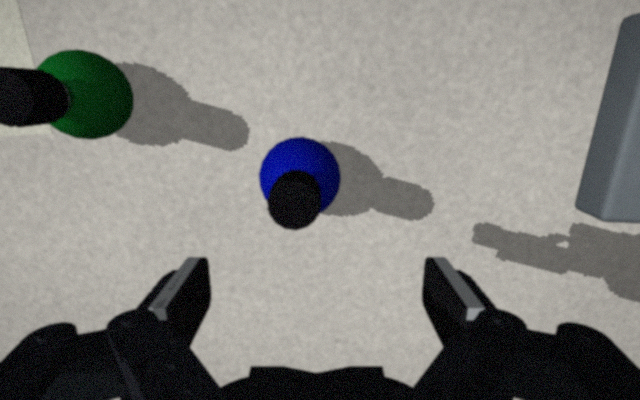

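The wrist view shows the blue flask with its cap centred near (295,200), between the open fingers. The arm stopped short in y though, so I'll check the joints.

```bash
python3 - <<'E'
from workcell import r
import pickle; from h import *
s=r.observe(); print(s['joints'].round(3),s['tcp_pos'],s['eef_rot'])
f=pickle.load(open('w4.pkl','rb')); t=pickle.load(open('top.pkl','rb'))
a=blob(f,(0,0,0),(180,255,45),(255,165,335,235)); 
print(cv2.boundingRect(a),cv2.minEnclosingCircle(a)); R=cv2.fitEllipse(cv2.convexHull(a))[0]
b=blob(f,(105,120,25),(130,255,255),(240,120,360,240)); (cb,rb)=cv2.minEnclosingCircle(b)
print('cap',R,plane(f,R,.095),'tri',tri([ray(f,R),ray(t,(285.3,253.4))]),'body',cb,rb,plane(f,cb,.027))
E
```

```text
[ 0.242  0.208 -0.354  1.008  0.01   3.141] [0.46164237 0.1157483  0.35098331] [ 9.92583606e-01  1.21450741e-01 -3.60711696e-04 -5.23184266e-03]
(268, 165, 67, 64) ((304.5, 193.0), 40.67257308959961)
cap (302.7926940917969, 193.5787811279297) [0.46549982 0.12804779 0.095     ] tri (array([0.46105456, 0.13047465, 0.08470374]), np.float64(0.0030066431275171243)) body (299.67633056640625, 176.9927520751953) 40.034305572509766 [0.45904504 0.13235756 0.027     ]
```

Joint 6 is at its limit, so I'll turn the tool +25° and then correct. The flask is at (0.459, 0.132) from both views.

play_rows([
  [[0,0,0,7],[0,0,0,14],[0,0,0,21],[0,0,0,25],[0,0,0,25],[0,0,0,25],[0,0,0,25],[0,0,0,25]],
])

```text
time_s: 6.3
tcp_pos: [0.4613, 0.116, 0.3508]
eef_rot: [0.943, 0.333, -0.002, -0.005]
force: [-0.5, 0.8, 0.1]
width: 0.0857
finger_force: 0.0
```

play_rows([
  [[-0.1,0.8,-1,0],[-0.2,1.6,-3,0],[-0.2,1.6,-5,0],[-0.2,1.6,-7,0],[-0.2,1.6,-8.5,0],[-0.2,1.6,-10,0],[-0.2,1.6,-11,0],[-0.2,1.6,-11,0]],
])

```text
time_s: 6.97
tcp_pos: [0.4582, 0.1318, 0.2387]
eef_rot: [0.943, 0.333, -0.004, -0.005]
force: [0.8, -0.3, -0.3]
width: 0.0854
finger_force: 0.0
```

play_rows([
  [[0,0,0,0],[0,0,0,0],[0,0,0,0],[0,0,0,0],[0,0,0,0],[0,0,0,0],[0,0,0,0],[0,0,0,0]],
], grip=0, force=60)

```text
time_s: 7.63
tcp_pos: [0.4599, 0.1321, 0.2417]
eef_rot: [0.943, 0.334, -0.001, -0.005]
force: [-1.1, -0.3, 5.8]
width: 0.0326
finger_force: 59.2
```

Gripped: the opening is 33 mm on the 34 mm cap. Now lift and carry.

play_rows([
  [[0,0,1.5,0],[0,0,4,0],[0,0,7,0],[0,0,10,0],[0.8,-2,12,0],[2,-5,13,0],[3.4,-8.5,13,0],[4.8,-12,13,0]],
])

```text
time_s: 8.3
tcp_pos: [0.5077, 0.0112, 0.3717]
eef_rot: [0.942, 0.335, -0.001, -0.005]
force: [1.1, -0.5, -1.2]
width: 0.0328
finger_force: 60.0
```

play_rows([
  [[1.4,-3.5,0,0],[2.8,-7,0,0],[4.2,-10.5,0,0],[5.6,-14,0,0],[6.6,-16.3,0,0],[7.1,-17.7,0,0],[7.1,-17.7,0,0],[7.1,-17.7,0,0]],
])

```text
time_s: 8.97
tcp_pos: [0.578, -0.165, 0.3699]
eef_rot: [0.943, 0.333, -0.002, -0.006]
force: [0.5, 0.1, -2.0]
width: 0.0326
finger_force: 60.0
```

```bash
python3 - <<'E'
from workcell import r, eyes
import pickle
from h import *
s=r.observe(); print(s['time_s'],s['tcp_pos'],s['eef_rot'],s['force'],s['width'])
for n in('wrist','scene','top'):
    f=eyes.grab_frame(n); pickle.dump(f,open('c_'+n+'.pkl','wb'))
    a=f['image']; 
    if n=='scene': a=cv2.resize(a[80:240,140:340],(500,400),interpolation=2)
    if n=='wrist': A=a[:,70:570]
    if n=='scene': cv2.imwrite('pics/c1.png',cv2.resize(cv2.convertScaleAbs(np.hstack([A,a])[...,::-1],alpha=1.6),(800,320)))
E
```

```text
8.9667 [ 0.57797625 -0.16502551  0.36991942] [ 0.94281094  0.33326632 -0.00239274 -0.00594658] [ 0.53028741  0.13223015 -2.01790721] 0.03257483933675213
```

View pics/c1.png

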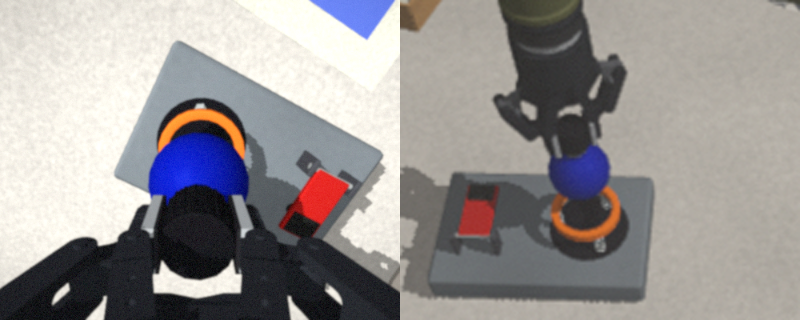

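The left panel (wrist) shows the flask held upright over the ring, and the right panel (scene) shows the ball above the ring. I'll check the ball centre from two views against the ring.

```bash
python3 - <<'E'
import pickle; from h import *
w,s=[pickle.load(open(f'c_{n}.pkl','rb')) for n in('wrist','scene')]
lo,hi=(105,120,25),(130,255,255)
a=blob(w,lo,hi,(220,130,420,330)); b=blob(s,lo,hi,(190,120,260,200))
(ca,ra),(cb,rb)=cv2.minEnclosingCircle(a),cv2.minEnclosingCircle(b)
p,e=tri([ray(w,ca),ray(s,cb)]); print(ca,ra,cb,rb,p.round(4),e)
for f,c,rr in((w,ca,ra),(s,cb,rb)):
    o,d=ray(f,c); print('radius',rr*((f['world_from_camera'][:3,2])@(p-o))/f['K'][0,0])
print('ball on z=.155',plane(w,ca,.155),plane(s,cb,.155))
E
```

```text
(317.8710632324219, 226.9542999267578) 63.07329177856445 (229.36207580566406, 164.66091918945312) 14.511845588684082 [ 0.5772 -0.1624  0.1586] 0.0005330863744951147
radius 0.03368823199237659
radius 0.031888204847442536
ball on z=.155 [ 0.57618632 -0.16383695  0.155     ] [ 0.57452393 -0.16324359  0.155     ]
```

play_rows([
  [[0.1,-0.2,-1.5,0],[0.1,-0.2,-3,0],[0.1,-0.2,-4.2,0],[0.1,-0.2,-4.8,0],[0.1,-0.2,-5.2,0],[0.1,-0.2,-5.5,0],[0.1,-0.2,-5.8,0],[0.1,-0.2,-5.8,0]],
])

```text
time_s: 9.78
tcp_pos: [0.5793, -0.1665, 0.3129]
eef_rot: [0.943, 0.334, -0.002, -0.005]
force: [-0.8, 0.6, -1.8]
width: 0.0326
finger_force: 60.2
```

play_rows([
  [[0,0,-0.3,0],[0,0,-0.6,0],[0,0,-0.9,0],[0,0,-1.1,0],[0,0,-1.3,0],[0,0,-1.4,0],[0,0,-1.4,0],[0,0,-1.4,0]],
])

```text
time_s: 10.45
tcp_pos: [0.5793, -0.1665, 0.3002]
eef_rot: [0.943, 0.334, -0.001, -0.005]
force: [-3.7, 2.9, 8.6]
width: 0.0325
finger_force: 60.8
```

play_rows([
  [[-0.1,0.1,-0.1,0],[-0.1,0.1,-0.3,0],[-0.1,0.1,-0.5,0],[-0.1,0.1,-0.6,0],[-0.1,0.1,-0.7,0],[-0.1,0.1,-0.8,0],[-0.1,0.1,-0.8,0],[-0.1,0.1,-0.8,0]],
])

```text
time_s: 11.12
tcp_pos: [0.5788, -0.166, 0.2931]
eef_rot: [0.943, 0.334, -0.0, -0.004]
force: [-3.1, 3.2, 11.1]
width: 0.0326
finger_force: 61.1
```

play_rows([
  [[0,0,-0.1,0],[0,0,-0.2,0],[0,0,-0.3,0],[0,0,-0.3,0],[0,0,-0.3,0],[0,0,-0.3,0],[0,0,-0.3,0],[0,0,-0.3,0]],
])

```text
time_s: 11.78
tcp_pos: [0.5787, -0.1658, 0.2916]
eef_rot: [0.943, 0.334, 0.0, -0.004]
force: [-5.3, 3.4, 18.1]
width: 0.0327
finger_force: 62.2
```

```bash
python3 - <<'E'
from workcell import r, eyes
import pickle; from h import *
s=r.observe(); print(s['time_s'],s['tcp_pos'],s['force'],abs(s['qvel']).max())
fs=eyes.grab_frame('scene'); w=eyes.grab_frame('wrist'); t=eyes.grab_frame('top')
A=cv2.resize(fs['image'][90:250,140:340],(400,320),interpolation=2); B=cv2.resize(w['image'],(400,320))
cv2.imwrite('pics/end.png',cv2.convertScaleAbs(np.hstack([A,B])[...,::-1],alpha=1.6))
c=[]
for f,roi in((fs,(190,140,270,230)),(w,(170,60,470,330))):
    b=blob(f,(105,120,25),(130,255,255),roi); c.append(cv2.minEnclosingCircle(b)); print('ball',c[-1])
p,e=tri([ray(fs,c[0][0]),ray(w,c[1][0])]); print('ball pt',p.round(4),round(e,4))
o=[cv2.boundingRect(blob(f,(5,110,60),(20,255,255),(195,165,270,225))) for f in(fs,pickle.load(open('scene.pkl','rb')))]; print('ring scene now/before',o)
E
```

```text
11.7833 [ 0.57869639 -0.16584157  0.29155546] [-5.34244001  3.39315702 18.10461707] 0.0021055314666173002
ball ((232.5, 185.5), 13.729630470275879)
ball ((318.507568359375, 229.98106384277344), 62.85558319091797)
ball pt [ 0.5777 -0.1654  0.0788] 0.0005
ring scene now/before [(217, 180, 34, 26), (215, 170, 36, 31)]
```

View pics/end.png

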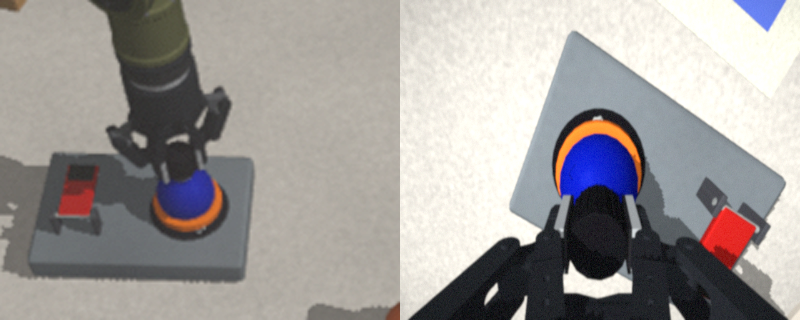

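The flask is pressed to the stop. The force rose above the 14 N spring limit, and the ball centre at z 0.079 puts the foot near 0.052 (0.052 expected at full travel). The flask is centred on the ring, the paddle is up and the fingers are on the cap only.

```bash
python3 -c "
from workcell import r
print(r.close_job())"
```

```text
the job is handed in; nothing more can be done
None
```

I handed the job in with the paddle pushed to its stop and back up, and the blue flask still held pressed to the ring's stop at 18 N, gripped only by its cap; no verdict came back.

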